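# Refit the dust-filter pot and hold its clip cover pressed home

## Task

Put the dust filter back together in its pot: stand the slotted metal spacer ring squarely in the pot's bowl, let go of it, lay the filter disc on top with its stepped side down in the ring, and let go of that too, dropping neither. Then set the clip cover over the stack with its hose spigot up and press it straight down until all four spring clips snap over its rim and it is fully home, and keep pressing firmly: finish while still holding the cover down. Leave the other things on the bench where they are.

Things in the scene. Friction and masses are not known exactly. Their poses are not given: they have to be found in the camera images.
- pot: Dust-filter pot, fixed to the bench: grey foot plate 124 (x) x 110 x 10 mm, on it an aluminium bowl of 72 mm outside diameter. Origin on the bowl's axis at the foot's underside (bench level), z up. An outlet pipe, 25 mm thick, centred 23.5 mm up, sticks out along +x to 85 mm from the axis. Four sheet-steel clips, 10 mm wide, stand at 45, 135, 225 and 315 degrees from +x.
- pot_rim (a point): Point on the pot's axis level with the bowl's flat rim, 36 mm above the pot's origin. The recess is 57 mm in diameter with a rounded mouth and 10 mm deep. The clips stand 35 to 42 mm from the axis, their flared tops 15 mm above this point; between them, towards the pot's +x, -x, +y and -y, there is free room for fingers above the rim.
- clip1 (a joint): Angle (rad) of the spring clip at 45 degrees round the pot: 0 at rest (before, and again once snapped over the cover's rim), about 0.11 when bent outwards as the rim passes its nose. Springs back by itself.
- clip2 (a joint): Angle (rad) of the spring clip at 135 degrees round the pot: 0 at rest (before, and again once snapped over the cover's rim), about 0.11 when bent outwards as the rim passes its nose. Springs back by itself.
- clip3 (a joint): Angle (rad) of the spring clip at 225 degrees round the pot: 0 at rest (before, and again once snapped over the cover's rim), about 0.11 when bent outwards as the rim passes its nose. Springs back by itself.
- clip4 (a joint): Angle (rad) of the spring clip at 315 degrees round the pot: 0 at rest (before, and again once snapped over the cover's rim), about 0.11 when bent outwards as the rim passes its nose. Springs back by itself.
- spacer_mid (a point): Centre, half-way up, of the spacer: a loose slotted aluminium ring, 54 mm outside diameter, 42 mm bore, 34 mm tall, about 80 g, standing on the bench, either way up; z along its axis. Seated on the recess floor, its top is 24 mm above the bowl's rim and this point 7 mm above it.
- disc_mid (a point): Centre, half-way up, of the filter disc: loose, stiff, white, 15 mm tall, about 35 g. Its upper 10 mm is 57 mm in diameter; the lower 5 mm is a step of 38.6 mm diameter (36 at its foot) that drops into the spacer's bore. It lies step down on the bench; z up its axis. Seated on the spacer, this point is 26.5 mm and its top 34 mm above the bowl's rim.
- cover_mid (a point): Centre, half-way up, of the clip cover: loose, grey plastic, 64 mm tall, about 90 g, standing rim down; z up its axis. A rounded rim bead (76 mm diameter, 6 mm high), a drum 68 mm in diameter up to 40 mm, hollow from below (61 mm bore, 36 mm deep) to go over spacer and disc. Any turn about its axis will do. When home, the bead rests hard on the bowl's rim, this point 32 mm above it.
- cover_spigot (a point): Centre of the round hose spigot on top of the cover, by which it is held: 40 mm diameter, 24 mm tall, this point 52 mm above the cover's underside. Pressing down: the bead meets the clips about 10 mm above home; the push rises to about 10 to 15 N some 6.5 mm above home, drops suddenly and even pulls down as the clips snap over the bead, then the bead stops hard on the rim. It has 0.3 mm play there.
- resin_mid (a point): Centre of a bystander to leave alone: amber glass bottle, 54 mm diameter, 115 mm tall, upright; this point is 57 mm above its underside.
- brush_mid (a point): Centre of a bystander to leave alone: flat brush with wooden handle, 170 mm long, 42 mm wide, 20 mm high, lying; this point is 10 mm above its underside.
- scribe_mid (a point): Centre of a bystander to leave alone: steel air-scribe pen with rubber sleeve, 148 mm long, 14 mm thick, lying; this point is 7 mm above its underside.
- nodule_mid (a point): Centre of a bystander to leave alone: brown stone nodule with a coiled fossil, about 74 x 66 x 34 mm; this point is 17 mm above its underside.
- chisel_mid (a point): Centre of a bystander to leave alone: dark steel chisel, 175 mm long, 16 mm wide, 12 mm high, lying; this point is 6 mm above its underside.
- loupe_mid (a point): Centre of a bystander to leave alone: small folding pocket magnifier, 60 x 26 x 16 mm, steel with black case; this point is 8 mm above its underside.
Not all that is in view belongs to the job. Leave any black or purple look-alike of the part that bears cover_mid alone.

How it is judged:
By the outcome, as a careful person would: the job done as asked, in the order asked, and still so for the second after the job is handed in, while the arm keeps its last pose, push and grip.
It also fails if it takes over 67 s, if anything falls off the work surface, if the arm or the gripper's body presses on something with over 40 N, if the wrist force passes 120 N, or if a joint passes its speed limit or range.

## Robot

A 7-joint arm with a two-finger parallel gripper is mounted at the origin on the work surface. World frame = base frame: x ahead of the robot, y to its left, z up, the work surface at z = 0. Lengths are in mm, angles in rad, forces in N, time in s.
With the tool pointing down it reaches from about 350 to 900 mm from the base axis. Payload 19.9 kg.
Tool frame: the origin (TCP) lies between the finger pads; the fingertips stand 14 mm ahead of it and the grasp point (between the pads) lies 5 mm behind it (manip.finger_overhang is the distance from the TCP to the fingertips, in mm); z points along the fingers, y is the line along which they close (so a half turn about z gives the same grasp; the last joint's range is limited). The gripper opens to 85 mm and grips with 20 to 120 N. Pads are 22 mm wide; open, the fingers measure 114 mm over their backs; the gripper's body (76 mm by 85 mm) begins 54 mm behind the grasp point. The pads swing forward as they close: fully open they stand 13 mm farther back than shut.
Start: joints at [1.149, 0.417, -0.01, 1.614, 0.005, 1.111, -0.053], TCP at [231.704, -580.445, 245.26] pointing down, gripper open.
Joint ranges: [-2.81, 2.81], [-0.39, 2.02], [-1.27, 1.25], [0.06, 2.57], [-1.19, 4.33], [0.19, 2], [-2.82, 2.82]. Speed limits (rad/s): [1.89, 1.89, 2.39, 2.39, 3.01, 3.01, 3.01].

## Interface

Orientations are given as [roll, pitch, yaw] about the fixed x, y, z axes, in that order (R = Rz(yaw) Ry(pitch) Rx(roll)).
In Python, from cell import sense, snapshot, manip, search_frame gives the robot as it stands. The module is installed in compiled form; this text tells all that it offers.
- The arm moves only by the tool step_arm, never from a script. Its argument "commands" is a list that holds one entry, the list of rows, each a list of 4 numbers: the shift along the tool's x, y, z in m, then the turn about the tool's z in degrees. In form: [[[x, y, z, yaw], ...]]. A call has 1 to 12 rows; each row shifts and turns the commanded pose from where the row before left it, along the tool's axes as they then stand; what a row does not reach is not made up. A row lasts 1/10 s, in which the tool goes at most 50 mm and 8.59 degrees, less where a joint would pass 70% of its speed; a pose out of reach is approached as far as the arm can. A call with a gripper value outside its range is refused whole. "grip" is the finger opening in m, from 0 to 0.0854, set as the call begins (left out, the last holds). The fingers move at their own pace and stop on an object; "grip_force" is the grip in N (left out, the last holds). Time passes only in rows, so rows that do not move let the fingers close. It gives the time, the measured TCP pose, the force, the opening and the grip force at its end, in the units of the state.
- sense(): the state, without advancing time (a new reading comes with each control period).
- snapshot(name): name is "scene" or "top" or "wrist"; returns a dict with "image" (384x512x3 uint8, red, green, blue), "z_map" (384x512 float32, mm along the optical axis (not along the pixel's ray), 0 where there is no reading), "fx", "fy", "cx", "cy" (pixels), "k1" (the pictures are not rectified: a ray, as slopes to the right and down, at radius r is drawn at 1 + k1 r^2 times it, then the intrinsics apply), "position" and "orientation" of the camera in the world. Camera axes: x right, y up, looking along -z (the intrinsics and any distortion apply to the point x, -y, -z); pixel columns grow to the right and rows downward; lengths in mm; the calibration is good to about 2 mm. A picture is of the moment at which its call begins.
- manip.hand_in(): hands the job in; it is judged then, once.
Trained networks look in a picture, given as the dict that the camera call returned (one of the last four; its "shot" number tells which), for a name from the list of things; names that differ only in an ending like _2 or _b are one class to them, and where a whole thing is asked for, a point or a joint stands for the part that bears it (a point fixed in the world has none). Each returns a list of dicts, best first, with "p" (0 to 1); they miss things now and then, are a little off and sometimes report something else, mostly with a low value. They report only what shows in the picture. A call takes as long as a camera call. They do not tell look-alikes from the thing itself.
- search_frame(picture, thing): "at" ([x, y, z] in mm, in the coordinates of the camera as it stood for that picture, good to about 4 mm: the middle of the surface that is visible of it).
The state is a dict: "time_s": time; "joints": joint angles; "dq": joint speeds; "joint_efforts": joint torques, N m; "position": TCP position; "ee_rot": TCP orientation; "force": force on the tool from outside, world axes, zero at the start; "moment": the same for the moment, N m; "gripper_width": finger opening in mm; "gripper_force": force on a finger pad.
Only numpy, scipy, OpenCV 4.12 (cv2) and the standard library are available. Lean on these libraries where they do the work, as an engineer would, in place of code of your own. Each camera call takes 0.05 s, during which the arm holds its last target. There are 200 camera calls.

## Working session

There is one attempt and no reset: what is moved stays moved. The work goes in short steps, Python scripts to look and compute and a tool call to move; the robot and the scene stay as the last step left them, time stands still between calls to the robot, and variables do not carry over. Pictures are saved under pics/ and viewed, at most 10 in all, crops included, and the job is handed in when it is done.

Besides the shell and the picture viewer there is one more tool, called after ">>>" by a JSON object that holds its "method" and its "body", one argument or row to a line. step_arm: Moves the arm, as the interface text tells. Its arguments: {"type":"object","properties":{"commands":{"type":"array"},"grip":{"type":"number"},"grip_force":{"type":"number"}},"required":["commands"]}

```bash
mkdir -p pics; cat > h.py <<'E'
import numpy as np, cv2
from scipy.spatial.transform import Rotation as R
from cell import sense, snapshot, manip, search_frame
def rot(o):
    o=np.array(o,float)
    return o if o.shape==(3,3) else R.from_euler('xyz',o).as_matrix()
def c2w(s,p): return rot(s['orientation'])@np.array(p,float)+np.array(s['position'])
def cloud(s):
    z=s['z_map']; h,w=z.shape
    u,v=np.meshgrid(np.arange(w),np.arange(h))
    K=np.array([[s['fx'],0,s['cx']],[0,s['fy'],s['cy']],[0,0,1.]])
    n=cv2.undistortPoints(np.stack([u,v],-1).reshape(-1,1,2).astype(float),K,np.array([s['k1'],0,0,0.])).reshape(h,w,2)
    P=np.stack([n[...,0]*z,-n[...,1]*z,-z],-1)
    W=P@rot(s['orientation']).T+np.array(s['position']); W[z<=0]=np.nan
    return W
def w2p(s,p):
    c=rot(s['orientation']).T@(np.array(p)-np.array(s['position'])); x,y=c[0]/-c[2],-c[1]/-c[2]
    f=1+s['k1']*(x*x+y*y); return [round(s['fx']*x*f+s['cx']),round(s['fy']*y*f+s['cy'])]
def save(s,n,crop=None,k=1):
    im=s['image'][...,::-1]
    if crop: im=im[crop[1]:crop[3],crop[0]:crop[2]]
    cv2.imwrite('pics/'+n,cv2.resize(im,None,fx=k,fy=k,interpolation=cv2.INTER_CUBIC))
E
python3 - <<'E'
from h import *
ims=[]
s0=sense(); print(s0['position'],s0['ee_rot'],s0['time_s'])
for c in ['top','scene']:
    s=snapshot(c); ims.append(s['image']); np.save(c+'.npy',s,allow_pickle=True)
    print(c,s['position'],s['orientation'],s['fx'])
    for t in ['pot','spacer_mid','disc_mid','cover_mid','resin_mid','nodule_mid','brush_mid','scribe_mid','chisel_mid','loupe_mid']:
        print(t,[(round(d['p'],2),c2w(s,d['at']).round().tolist(),w2p(s,c2w(s,d['at']))) for d in search_frame(s,t)[:3]])
cv2.imwrite('pics/a.png',cv2.resize(np.vstack(ims)[...,::-1],None,fx=.78,fy=.78))
E
```

```text
[ 231.55846341 -580.1488138   244.64513201] [-3.14030139e+00  1.04980936e-04  3.79805509e-01] 0.0
top [482.75263684  77.59385696 924.22539177] [ 0.09820036 -0.02664676 -1.55123854] 353.31898650145183
pot [(0.68, [599.0, 44.0, 9.0], [262, 180])]
spacer_mid [(0.52, [429.0, -243.0, 33.0], [375, 248])]
disc_mid [(0.88, [517.0, 256.0, 14.0], [178, 209])]
cover_mid [(0.96, [614.0, -196.0, 40.0], [356, 174]), (0.86, [693.0, -97.0, 41.0], [318, 143]), (0.74, [690.0, -306.0, 46.0], [400, 145])]
resin_mid [(0.7, [632.0, 186.0, 79.0], [204, 161])]
nodule_mid [(0.87, [608.0, 344.0, 26.0], [144, 172]), (0.4, [602.0, 42.0, 12.0], [263, 178])]
brush_mid [(0.61, [392.0, -8.0, 14.0], [280, 261]), (0.56, [739.0, -2.0, 15.0], [280, 127]), (0.45, [602.0, 45.0, 12.0], [261, 178])]
scribe_mid [(0.49, [538.0, -345.0, 12.0], [410, 206])]
chisel_mid [(0.58, [462.0, 439.0, 11.0], [105, 230]), (0.43, [428.0, -244.0, 34.0], [376, 249]), (0.27, [617.0, -193.0, 42.0], [356, 173])]
loupe_mid [(0.61, [393.0, -6.0, 12.0], [280, 260])]
scene [1133.12393856 -554.20363618  722.14596182] [0.90950861 0.02097873 0.73244791] 422.9481105055715
pot [(0.84, [613.0, 32.0, 19.0], [262, 220])]
spacer_mid [(0.56, [436.0, -250.0, 22.0], [126, 247]), (0.55, [755.0, -10.0, 22.0], [297, 256])]
disc_mid [(0.44, [518.0, 241.0, 14.0], [285, 171])]
cover_mid [(0.97, [639.0, -214.0, 40.0], [194, 278]), (0.75, [717.0, -335.0, 42.0], [174, 335]), (0.56, [716.0, -126.0, 42.0], [249, 272])]
resin_mid []
nodule_mid [(0.5, [617.0, 338.0, 25.0], [332, 166])]
brush_mid [(0.97, [756.0, -10.0, 19.0], [297, 257])]
scribe_mid [(0.53, [639.0, -215.0, 41.0], [194, 278]), (0.52, [542.0, -345.0, 13.0], [120, 298])]
chisel_mid [(0.72, [639.0, -216.0, 38.0], [193, 279]), (0.67, [470.0, 433.0, 9.0], [310, 141])]
loupe_mid [(0.75, [400.0, -15.0, 11.0], [191, 197])]
```

View pics/a.png

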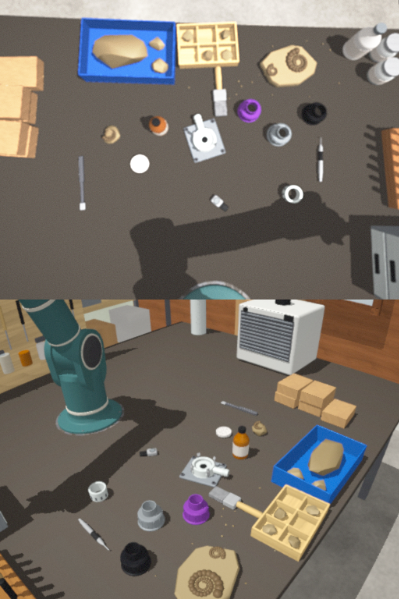

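```bash
python3 - <<'E'
from h import *
s=np.load('top.npy',allow_pickle=True).item(); W=cloud(s)
save(s,'b.png',(230,110,430,270),4)
for n,c,zr,rad in [('cover',(614,-196),(58,70),40),('spacer',(429,-243),(29,40),40),('disc',(517,256),(11,20),40),('pot',(599,44),(30,41),42),('clips',(599,44),(44,60),50)]:
    for k in range(3):
        m=(np.hypot(W[...,0]-c[0],W[...,1]-c[1])<rad)&(W[...,2]>zr[0])&(W[...,2]<zr[1]); P=W[m]
        if len(P)==0: break
        (mx,my),r=cv2.minEnclosingCircle(P[:,:2].astype(np.float32)); c=(mx,my)
    print(n,len(P),np.round(P.mean(0),1) if len(P) else '',np.round([mx,my,r],1))
m=(np.hypot(W[...,0]-599,W[...,1]-44)<110)&(W[...,2]>5)&(W[...,2]<16)
print('foot',cv2.minAreaRect(W[m][:,:2].astype(np.float32)))
b=W[340:360,:,2]; print('bench',np.nanmedian(W[200:260,60:250,2]))
E
```

```text
cover 85 [ 623.1 -206.1   62.7] [ 623.7 -205.9   20.5]
spacer 169 [ 428.6 -245.5   33.7] [ 428.3 -245.3   27.2]
disc 393 [516.5 253.6  14.7] [516.6 253.4  28.7]
pot 260 [601.6  43.4  35.7] [599.7  43.   41.3]
clips 40 [599.2  42.7  47.9] [599.2  42.6  41.4]
foot ((607.6299438476562, 52.843528747558594), (154.3973846435547, 181.93385314941406), 11.887736320495605)
bench 0.4488436372253659
```

View pics/b.png

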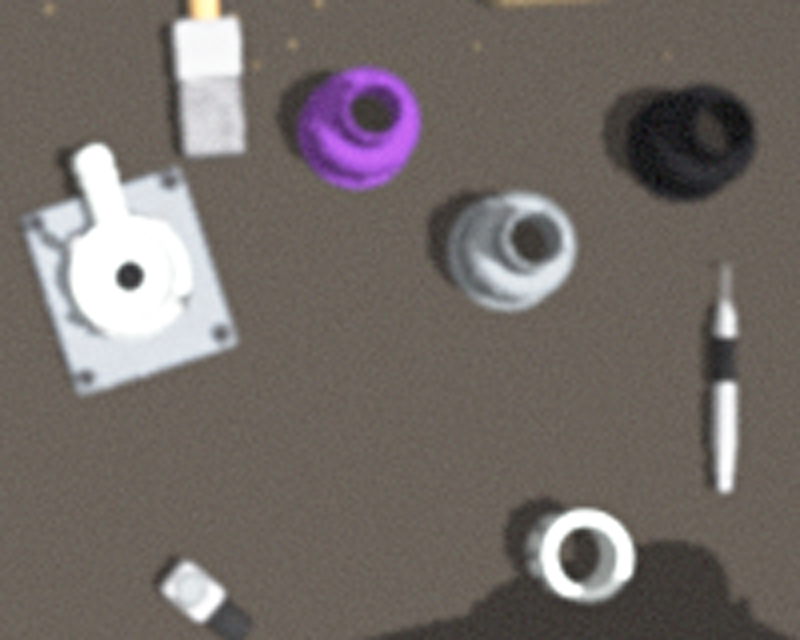

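The crop shows the grey cover at (515,250), with the purple (360,125) and black (690,140) look-alikes beside it. The grey one fits the description. The pot is at (130,275), with its pipe pointing up and to the left.

```bash
cat >> h.py <<'E'
def go(x,y,z,yawdeg=None):
    s=sense(); p=np.array(s['position']); yaw=s['ee_rot'][2]
    d=np.array([x,y,z])-p; c,sn=np.cos(yaw),np.sin(yaw)
    t=[d[0]*c+d[1]*sn, d[0]*sn-d[1]*c, -d[2]]
    print('tool shift mm',np.round(t,1),'turn',None if yawdeg is None else round(np.degrees(yaw)-yawdeg,2),'pos',p.round(1),'rpy',np.degrees(s['ee_rot']).round(2),'f',np.round(s['force'],1),'w',round(s['gripper_width'],1),'t',s['time_s'])
E
python3 - <<'E'
from h import *
s=np.load('top.npy',allow_pickle=True).item(); W=cloud(s)
d=np.hypot(W[...,0]-599.5,W[...,1]-43)
m=((d<90)&(W[...,2]>7)&(W[...,2]<13)).astype(np.uint8)
n,l,st,ce=cv2.connectedComponentsWithStats(m); k=1+np.argmax(st[1:,4]); 
print('foot',cv2.minAreaRect(W[l==k][:,:2].astype(np.float32)))
m=(d>50)&(d<86)&(W[...,2]>27)&(W[...,2]<40); p=W[m].mean(0); print('pipe',len(W[m]),p,np.degrees(np.arctan2(p[1]-43,p[0]-599.5)))
go(428.4,-245.4,200,18)
E
```

```text
foot ((599.116943359375, 42.62720489501953), (123.6778335571289, 109.3715591430664), 18.92613410949707)
pipe 106 [663.2842111   65.68772321  32.64785022] 19.580217017645587
tool shift mm [ 306.9 -238.3   45.3] turn 3.76 pos [ 231.7 -580.5  245.3] rpy [-180.      0.     21.76] f [-0.   0.4 -0.6] w 85.5 t 1.1
```

>>> {"method": "step_arm", "body": {
  "commands": [
    [[0.0307, -0.0238, 0.0045, 0], [0.0307, -0.0238, 0.0045, 0], [0.0307, -0.0238, 0.0045, 0], [0.0307, -0.0238, 0.0045, 0], [0.0307, -0.0238, 0.0045, 0], [0.0307, -0.0238, 0.0045, 0], [0.0307, -0.0238, 0.0045, 0], [0.0307, -0.0238, 0.0045, 0], [0.0307, -0.0238, 0.0045, 0], [0.0307, -0.0238, 0.0045, 0], [0, 0, 0, 2.8], [0, 0, 0, 0]]
  ]
}}

```text
time_s: 2.3
position: [429.0, -244.9, 200.3]
ee_rot: [-3.142, 0.0, 0.332]
force: [0.9, 0.0, 0.1]
gripper_width: 85.4
gripper_force: 0.0
```

```bash
cat >> h.py <<'E'
def circ(W,c,zr,rad=45):
    """enclosing circle of points in a height band, largest component, plus mean"""
    for k in range(3):
        m=((np.hypot(W[...,0]-c[0],W[...,1]-c[1])<rad)&(W[...,2]>zr[0])&(W[...,2]<zr[1])).astype(np.uint8)
        if m.sum()<5: return 'none'
        n,l,st,ce=cv2.connectedComponentsWithStats(m,connectivity=8); P=W[l==1+np.argmax(st[1:,4])]
        (mx,my),r=cv2.minEnclosingCircle(P[:,:2].astype(np.float32)); c=(mx,my)
    h=cv2.convexHull(P[:,:2].astype(np.float32))[:,0].astype(float)
    A=np.c_[2*h,np.ones(len(h))]; q=np.linalg.lstsq(A,(h**2).sum(1),rcond=None)[0]
    return len(P),np.round([mx,my,r],1),'fit',np.round([q[0],q[1],np.sqrt(q[2]+q[0]**2+q[1]**2)],1),'z',round(np.median(P[:,2]),1)
E
python3 - <<'E'
from h import *
s=snapshot('wrist'); print(s['position'],np.degrees(s['orientation']).round(1) if np.ndim(s['orientation'])==1 else s['orientation']); W=cloud(s); save(s,'c.png',None,1.2)
print(circ(W,(428.4,-245.4),(29,40)))
print([c2w(s,d['at']).round(1) for d in search_frame(s,'spacer_mid')[:1]])
go(428.4,-245.4,80,18.9)
E
```

```text
[ 494.29654949 -221.78870071  329.73950598] [-15.9  -0.  -71. ]
(774, array([ 427.5, -246.4,   27.1]), 'fit', array([ 427.6, -246.3,   26.8]), 'z', np.float64(34.7))
[array([ 426.4, -247. ,   35.7])]
tool shift mm [  0.3  -0.7 120.4] turn 0.09 pos [ 428.3 -246.2  200.4] rpy [1.7999e+02 1.0000e-02 1.8990e+01] f [-0.9  0.2 -0.2] w 85.7 t 2.4
```

View pics/c.png

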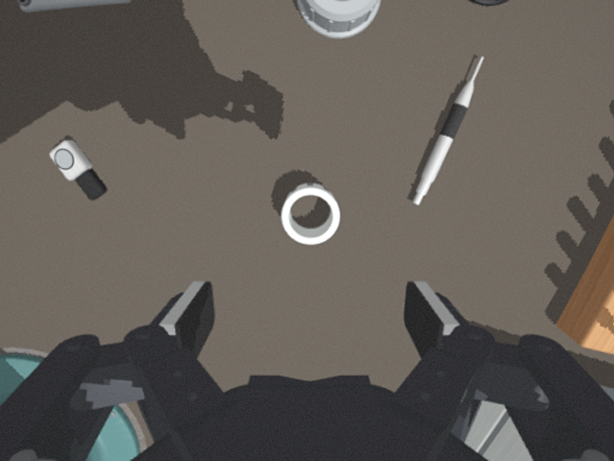

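```bash
cat >> h.py <<'E'
def tips(W):
    p=np.array(sense()['position']); yaw=sense()['ee_rot'][2]; c,sn=np.cos(yaw),np.sin(yaw)
    D=W-p; T=np.stack([D[...,0]*c+D[...,1]*sn, D[...,0]*sn-D[...,1]*c, -D[...,2]],-1)
    for sg in (-1,1):
        m=(np.abs(T[...,0])<20)&(sg*T[...,1]>5)&(sg*T[...,1]<75)&(np.abs(T[...,2])<40); Q=T[m]
        if len(Q): t=Q[Q[:,2]>np.percentile(Q[:,2],97)-3]; print('tip',sg,len(Q),'max ahead',np.percentile(Q[:,2],[90,99]).round(1),'x range',np.percentile(t[:,0],[2,98]).round(1),'y',np.percentile(t[:,1],[2,98]).round(1))
E
python3 - <<'E'
from h import *
print(manip.finger_overhang)
print(np.mean([sense()['position'] for _ in range(20)],0))
s=snapshot('wrist'); W=cloud(s); tips(W)
go(427.8,-246,26,18.9)
E
```

```text
14.0
[ 428.34080181 -246.17750786  200.36293961]
tip -1 1998 max ahead [-7.3 -1.1] x range [-10.4  11.2] y [-49.2 -42.8]
tip 1 2004 max ahead [-7.1 -1.2] x range [-9.8 11.3] y [41.7 48.1]
tool shift mm [ -0.3  -0.5 174.4] turn 0.06 pos [ 428.2 -246.4  200.4] rpy [1.7999e+02 1.0000e-02 1.8960e+01] f [ 0.1 -0.3 -1.2] w 85.2 t 2.45
```

>>> {"method": "step_arm", "body": {
  "commands": [
    [[0, 0, 0.035, 0], [0, 0, 0.04, 0], [0, 0, 0.04, 0], [0, 0, 0.03, 0], [0, 0, 0.02, 0], [0, 0, 0.014, 0], [0, 0, 0, 0]]
  ]
}}

```text
time_s: 3.15
position: [427.7, -245.8, 20.1]
ee_rot: [-3.14, 0.002, 0.331]
force: [-0.8, -0.3, 0.2]
gripper_width: 85.4
gripper_force: 0.0
```

>>> {"method": "step_arm", "body": {
  "commands": [
    [[0, 0, 0, 0], [0, 0, 0, 0], [0, 0, 0, 0], [0, 0, 0, 0], [0, 0, 0, 0], [0, 0, 0, 0]]
  ],
  "grip": 0.045,
  "grip_force": 30
}}

```text
time_s: 3.75
position: [429.1, -246.0, 22.5]
ee_rot: [3.14, -0.001, 0.331]
force: [-2.6, 0.3, 11.2]
gripper_width: 52.9
gripper_force: 29.3
```

```bash
python3 - <<'E'
from h import *
s=snapshot('wrist'); W=cloud(s); tips(W); save(s,'d.png',None,1.2)
print(circ(W,(428,-246),(30,40)))
go(427.8,-246,100,18.9)
E
```

```text
tip -1 8367 max ahead [22.3 23. ] x range [-18.4  19.5] y [-74.2  -6.7]
tip 1 8307 max ahead [22.2 22.9] x range [-18.5  19.5] y [ 6.7 74. ]
(4608, array([ 435.2, -243.4,   40. ]), 'fit', array([ 429.2, -247.3,   30.8]), 'z', np.float64(34.6))
tool shift mm [ -1.3  -0.5 -77.4] turn 0.06 pos [ 429.2 -246.    22.6] rpy [ 1.7992e+02 -6.0000e-02  1.8960e+01] f [-2.9  1.4  9.9] w 52.5 t 3.8
```

View pics/d.png

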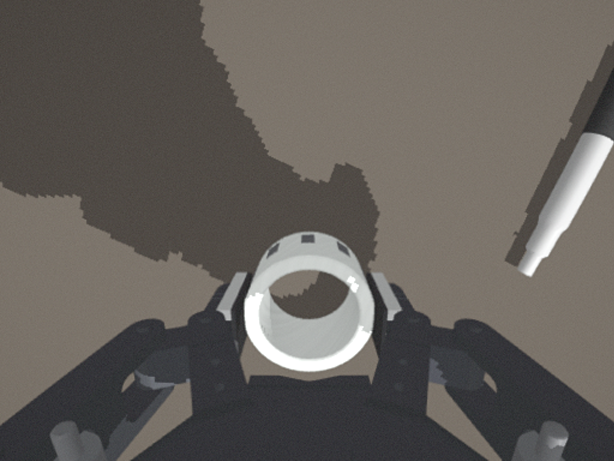

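The ring is held between the pads, at about (310,310) in the picture. The 10 N up-force is the pads swinging forward and pressing the ring onto the bench. Next I lift it.

>>> {"method": "step_arm", "body": {
  "commands": [
    [[0, 0, -0.01, 0], [0, 0, -0.03, 0], [0, 0, -0.04, 0], [0, 0, -0.03, 0], [0, 0, -0.01, 0], [0, 0, 0, 0], [0, 0, 0, 0]]
  ]
}}

```text
time_s: 4.5
position: [428.2, -245.5, 140.8]
ee_rot: [-3.141, 0.0, 0.331]
force: [-0.1, 0.3, -0.8]
gripper_width: 52.2
gripper_force: 32.1
```

```bash
cat >> h.py <<'E'
def toolpts(W):
    S=[sense() for _ in range(10)]; p=np.mean([a['position'] for a in S],0); r=R.from_euler('xyz',S[0]['ee_rot']).as_matrix()
    return (W-p)@r
def held(T,rad,zr,b=60,dark=None,img=None):
    m=(np.hypot(T[...,0],T[...,1])<rad)&(T[...,2]>zr[0])&(T[...,2]<zr[1])
    if img is not None: m&=img.min(-1)>b
    return T[m],m
E
python3 - <<'E'
from h import *
s=snapshot('wrist'); W=cloud(s); T=toolpts(W)
for z0 in range(-20,30,3):
    P,m=held(T,32,(z0,z0+3),110,img=s['image'])
    if len(P)>30: print(z0,len(P),P[:,0].min().round(1),P[:,0].max().round(1),P[:,1].min().round(1),P[:,1].max().round(1))
P,m=held(T,32,(-18,0),110,img=s['image']); z=np.median(P[:,2]); Q=P[abs(P[:,2]-z)<2]
print('top',z,len(Q),cv2.minEnclosingCircle(Q[:,:2].astype(np.float32)))
A=np.c_[Q[:,:2],np.ones(len(Q))]; print('tilt',np.linalg.lstsq(A,Q[:,2],rcond=None)[0])
go(599.2,42.7,140,18.9)
E
```

```text
-17 49 -19.0 24.7 -29.8 29.8
-14 3339 -28.6 25.9 -30.0 29.8
-11 559 -23.8 25.9 -29.7 29.9
-8 541 -23.4 25.9 -29.8 29.9
-5 493 -23.1 26.0 -29.9 29.7
-2 456 -23.2 25.9 -30.3 29.9
1 464 -22.8 26.2 -30.3 30.1
4 365 -23.2 26.2 -30.2 28.7
7 336 -22.9 26.4 -23.4 24.5
10 290 -22.7 25.5 -25.4 24.3
13 309 -22.6 26.0 -25.0 24.4
16 297 -22.8 25.7 -23.0 22.8
19 151 -22.8 25.4 -24.3 21.3
top -11.99150310971664 3531 ((2.4582345485687256, -0.06090802326798439), 31.121980667114258)
tilt [-1.43602350e-03 -9.34106814e-04 -1.23548698e+01]
tool shift mm [ 255.5 -216.8    0.4] turn 0.06 pos [ 428.  -245.3  140.4] rpy [-1.7994e+02  6.0000e-02  1.8960e+01] f [ 0.2  0.7 -1. ] w 52.8 t 4.55
```

>>> {"method": "step_arm", "body": {
  "commands": [
    [[0.0195, -0.0217, 0, 0], [0.0195, -0.0217, 0, 0], [0.0195, -0.0217, 0, 0], [0.0195, -0.0217, 0, 0], [0.0195, -0.0217, 0, 0], [0.0195, -0.0217, 0, 0], [0.0195, -0.0217, 0, 0], [0.0195, -0.0217, 0, 0], [0.0195, -0.0217, 0, 0], [0.0195, -0.0217, 0, 0], [0, 0, 0, 0], [0, 0, 0, 0]]
  ]
}}

```text
time_s: 5.75
position: [541.9, 23.4, 139.9]
ee_rot: [-3.141, 0.002, 0.332]
force: [-0.4, 0.1, -0.7]
gripper_width: 52.6
gripper_force: 32.1
```

```bash
python3 - <<'E'
from h import *
s=snapshot('wrist'); W=cloud(s); T=toolpts(W); save(s,'e.png',None,1.2); np.save('pot.npy',s,allow_pickle=True)
print('pos',np.mean([sense()['position'] for _ in range(20)],0).round(2))
d=np.hypot(W[...,0]-599.2,W[...,1]-42.7)
# rim annulus
for zr in [(33,39),(44,54),(22,30)]:
    m=(d<45)&(W[...,2]>zr[0])&(W[...,2]<zr[1]); Q=T[m][:,:2]; print(zr,len(Q), cv2.minEnclosingCircle(Q.astype(np.float32)) if len(Q) else '',np.median(W[m][:,2]))
m=((d<90)&(W[...,2]>7)&(W[...,2]<13)).astype(np.uint8)
n,l,st,ce=cv2.connectedComponentsWithStats(m); k=1+np.argmax(st[1:,4]); 
print('foot world',cv2.minAreaRect(W[l==k][:,:2].astype(np.float32)),'tool',cv2.minAreaRect(T[l==k][:,:2].astype(np.float32)))
P,m=held(T,32,(-18,0),110,img=s['image']); z=np.median(P[:,2]); Q=P[abs(P[:,2]-z)<2]
print('ring top',z,Q.min(0),Q.max(0))
go(599.2,42.7,110,18.9)
E
```

```text
pos [541.83  22.58 140.16]
(33, 39) 2437 ((65.34198760986328, -2.016357660293579), 40.80470657348633) 36.56678086216792
(44, 54) 493 ((60.72193908691406, -1.976791501045227), 42.121639251708984) 48.53160668667388
(22, 30) 3627 ((63.806846618652344, -2.030904769897461), 42.32522964477539) 26.93694815690921
foot world ((598.9329223632812, 44.1298828125), (123.2345199584961, 110.36263275146484), 19.19349479675293) tool ((61.279273986816406, -1.7546005249023438), (110.35640716552734, 123.24230194091797), 89.76030731201172)
ring top -11.294743147309548 [-27.8385364  -29.89675069 -13.2903623 ] [26.00053947 29.7352409  -9.31063576]
tool shift mm [60.8 -0.4 30.2] turn 0.06 pos [541.8  22.6 140.2] rpy [-1.7997e+02  1.2000e-01  1.8960e+01] f [-0.1 -1.1 -0.4] w 52.3 t 5.8
```

View pics/e.png

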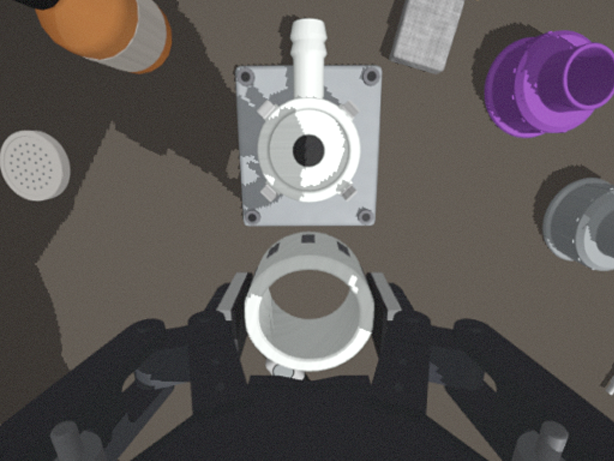

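>>> {"method": "step_arm", "body": {
  "commands": [
    [[0.02, -0.0004, 0, 0], [0.0218, -0.0005, 0.01, 0], [0.02, -0.0004, 0.01, 0], [0, 0, 0.02, 0], [0, 0, 0.02, 0], [0, 0, 0.008, 0], [0, 0, 0, 0], [0, 0, 0, 0]]
  ]
}}

```text
time_s: 6.6
position: [600.7, 43.9, 73.9]
ee_rot: [3.142, -0.0, 0.33]
force: [0.1, 0.1, -0.5]
gripper_width: 52.6
gripper_force: 32.1
```

```bash
python3 - <<'E'
from h import *
s=snapshot('wrist'); W=cloud(s); T=toolpts(W); save(s,'f.png',None,1.5)
print('pos',np.mean([sense()['position'] for _ in range(20)],0).round(2))
d=np.hypot(T[...,0],T[...,1])
for zr in [(33,39),(44,54)]:
    m=(d<46)&(W[...,2]>zr[0])&(W[...,2]<zr[1]); Q=T[m]; 
    print(zr,len(Q))
    if zr[0]==44:
        for a in (45,135,225,315):
            an=np.degrees(np.arctan2(-Q[:,1],Q[:,0]))%360; q=Q[(abs(an-a)<20)&(np.hypot(Q[:,0],Q[:,1])>33)]
            if len(q): print(a,len(q),q.mean(0).round(1))
m=((d<90)&(W[...,2]>7)&(W[...,2]<13)).astype(np.uint8)
n,l,st,ce=cv2.connectedComponentsWithStats(m)
for k in 1+np.argsort(-st[1:,4])[:3]: print('foot',st[k,4],T[l==k].min(0).round(1),T[l==k].max(0).round(1))
go(599.2,42.7,52,18.9)
E
```

```text
pos [600.91  44.04  74.17]
(33, 39) 2379
(44, 54) 466
45 173 [ 25.1 -28.3  25.7]
315 176 [25.4 26.3 25.7]
foot 3509 [-21.  -56.3  61.2] [ 59.4 -12.4  67.1]
foot 3433 [-21.7  10.6  61.2] [59.5 53.6 67.2]
foot 14 [63.7 58.9 61.3] [67.1 61.2 66.7]
tool shift mm [-2.1  0.7 22.2] turn 0.04 pos [600.9  44.   74.2] rpy [ 1.7999e+02 -6.0000e-02  1.8940e+01] f [ 0.2 -0.3 -1.3] w 52.8 t 6.65
```

View pics/f.png

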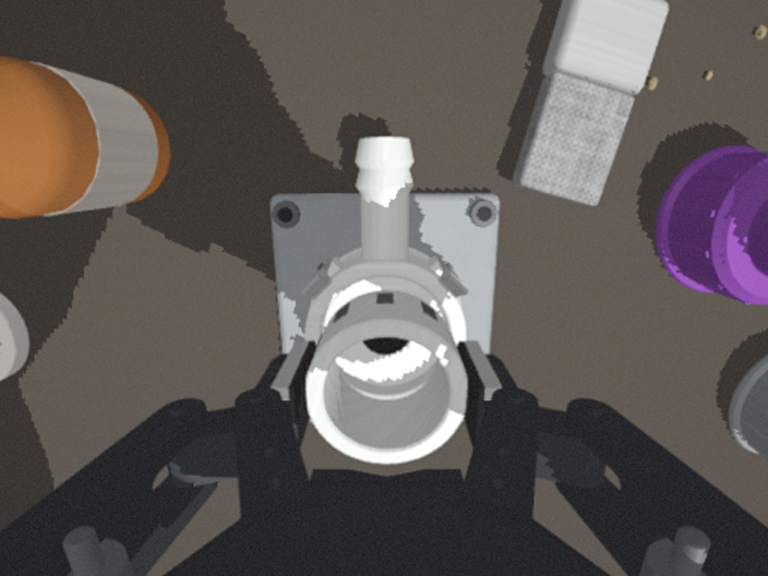

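The ring at about (385,385) hangs over the bowl, and two clips show on the near side. The pot axis is about 1.2 mm back and 1 mm to −y, in tool axes. I correct for that and lower.

>>> {"method": "step_arm", "body": {
  "commands": [
    [[-0.0012, -0.0009, 0, 0], [0, 0, 0.006, 0], [0, 0, 0.005, 0], [0, 0, 0.003, 0], [0, 0, 0.003, 0], [0, 0, 0.003, 0], [0, 0, 0.002, 0], [0, 0, 0, 0]]
  ]
}}

```text
time_s: 7.45
position: [599.0, 44.8, 51.0]
ee_rot: [-3.141, 0.0, 0.331]
force: [0.3, 0.1, -0.9]
gripper_width: 52.7
gripper_force: 32.1
```

```bash
python3 -c "
from h import *
print(np.mean([sense()['force'] for _ in range(20)],0),sense()['moment'],np.mean([sense()['position'] for _ in range(20)],0))"
```

```text
[ 0.26660081  0.10579013 -0.86336163] [ 0.02713065  0.02068145 -0.01934196] [598.96689831  44.76584657  50.97121499]
```

>>> {"method": "step_arm", "body": {
  "commands": [
    [[0, 0, 0.001, 0], [0, 0, 0.001, 0], [0, 0, 0.001, 0], [0, 0, 0, 0]]
  ]
}}

```text
time_s: 7.85
position: [599.2, 44.8, 48.7]
ee_rot: [3.141, -0.0, 0.331]
force: [-1.9, -1.2, 5.5]
gripper_width: 52.6
gripper_force: 32.7
```

>>> {"method": "step_arm", "body": {
  "commands": [
    [[0, 0, 0.0005, 0], [0, 0, 0.0005, 0], [0, 0, 0, 0]]
  ]
}}

```text
time_s: 8.15
position: [599.3, 44.8, 48.5]
ee_rot: [3.141, -0.0, 0.331]
force: [-10.0, -1.9, 22.7]
gripper_width: 52.6
gripper_force: 34.2
```

>>> {"method": "step_arm", "body": {
  "commands": [
    [[0, 0, -0.0012, 0], [0, 0, 0, 0]]
  ]
}}

```text
time_s: 8.35
position: [599.2, 44.8, 48.7]
ee_rot: [3.142, -0.0, 0.331]
force: [-0.0, 0.2, 4.5]
gripper_width: 52.7
gripper_force: 32.6
```

>>> {"method": "step_arm", "body": {
  "commands": [
    [[0, 0, 0, 0], [0, 0, 0, 0], [0, 0, 0, 0], [0, 0, -0.005, 0], [0, 0, -0.02, 0], [0, 0, -0.04, 0], [0, 0, -0.04, 0], [0, 0, -0.03, 0], [0, 0, 0, 0]]
  ],
  "grip": 0.078
}}

```text
time_s: 9.25
position: [601.0, 45.1, 188.2]
ee_rot: [3.14, -0.006, 0.331]
force: [0.3, 0.1, -1.4]
gripper_width: 77.9
gripper_force: 0.0
```

```bash
python3 - <<'E'
from h import *
s=snapshot('wrist'); W=cloud(s); T=toolpts(W)
print('pos',np.mean([sense()['position'] for _ in range(20)],0).round(2))
m=(np.hypot(T[...,0],T[...,1])<31)&(W[...,2]>50)&(W[...,2]<70); Q=W[m]; print(len(Q),np.median(Q[:,2]))
Qt=T[m]; z=np.median(Qt[:,2]); k=abs(Qt[:,2]-z)<2.5
print('top circle world',cv2.minEnclosingCircle(Q[k][:,:2].astype(np.float32)),'tool',cv2.minEnclosingCircle(Qt[k][:,:2].astype(np.float32)))
A=np.c_[Q[k][:,:2]-[599,44],np.ones(k.sum())]; print('tilt',np.linalg.lstsq(A,Q[k][:,2],rcond=None)[0])
go(516.6,253.4,170,18.9)
E
```

```text
pos [600.03  44.84 185.8 ]
1108 60.56781988752178
top circle world ((597.6359252929688, 44.4783821105957), 27.07956314086914) tool ((-2.838294506072998, -0.5705097913742065), 27.08230972290039)
tilt [3.66150495e-03 1.40475992e-03 6.07177382e+01]
tool shift mm [ -11.2 -224.3   15.8] turn 0.05 pos [600.   44.8 185.8] rpy [179.94  -0.21  18.95] f [ 0.  -0.9 -1.8] w 77.9 t 9.3
```

>>> {"method": "step_arm", "body": {
  "commands": [
    [[-0.0012, -0.0224, 0.0015, 0], [-0.0011, -0.0224, 0.0015, 0], [-0.0011, -0.0224, 0.0015, 0], [-0.0011, -0.0225, 0.0015, 0], [-0.0011, -0.0225, 0.0015, 0], [-0.0011, -0.0225, 0.0015, 0], [-0.0011, -0.0224, 0.0015, 0], [-0.0011, -0.0224, 0.0015, 0], [-0.0011, -0.0224, 0.0015, 0], [-0.0011, -0.0224, 0.0015, 0], [0, 0, 0, 0], [0, 0, 0, 0]]
  ]
}}

```text
time_s: 10.5
position: [515.3, 253.2, 167.8]
ee_rot: [3.141, 0.001, 0.332]
force: [-0.1, 0.1, 0.6]
gripper_width: 78.3
gripper_force: 0.0
```

```bash
python3 - <<'E'
from h import *
s=snapshot('wrist'); W=cloud(s); T=toolpts(W)
print('pos',np.mean([sense()['position'] for _ in range(20)],0).round(2))
m=(np.hypot(T[...,0],T[...,1])<40)&(W[...,2]>11)&(W[...,2]<20); Q=W[m]; print(len(Q),np.median(Q[:,2]))
print('world',cv2.minEnclosingCircle(Q[:,:2].astype(np.float32)),'tool',cv2.minEnclosingCircle(T[m][:,:2].astype(np.float32)))
go(516.6,253.4,16,18.9)
E
```

```text
pos [515.72 252.58 167.91]
2162 15.295221592968034
world ((514.9523315429688, 254.7904510498047), 28.809255599975586) tool ((0.1466948688030243, -2.389378547668457), 28.80975341796875)
tool shift mm [  1.1  -0.5 151.9] turn 0.04 pos [515.7 252.6 167.9] rpy [1.7998e+02 6.0000e-02 1.8940e+01] f [0.9 0.2 0.1] w 77.8 t 10.55
```

>>> {"method": "step_arm", "body": {
  "commands": [
    [[0.0003, -0.0015, 0.03, 0], [0, 0, 0.04, 0], [0, 0, 0.04, 0], [0, 0, 0.025, 0], [0, 0, 0.013, 0], [0, 0, 0.008, 0], [0, 0, 0, 0], [0, 0, 0, 0]]
  ]
}}

```text
time_s: 11.35
position: [516.2, 255.0, 13.5]
ee_rot: [-3.141, -0.001, 0.331]
force: [0.4, -0.0, 0.1]
gripper_width: 77.8
gripper_force: 0.0
```

>>> {"method": "step_arm", "body": {
  "commands": [
    [[0, 0, 0, 0], [0, 0, 0, 0], [0, 0, 0, 0], [0, 0, 0, 0], [0, 0, 0, 0], [0, 0, 0, 0]]
  ],
  "grip": 0.05,
  "grip_force": 30
}}

```text
time_s: 11.95
position: [516.1, 255.0, 13.7]
ee_rot: [3.142, -0.002, 0.331]
force: [-2.0, -2.0, 10.3]
gripper_width: 55.7
gripper_force: 29.8
```

>>> {"method": "step_arm", "body": {
  "commands": [
    [[0, 0, -0.005, 0], [0, 0, -0.02, 0], [0, 0, -0.035, 0], [0, 0, -0.04, 0], [0, 0, -0.04, 0], [0, 0, -0.02, 0], [0, 0, 0, 0], [0, 0, 0, 0]]
  ]
}}

```text
time_s: 12.75
position: [515.5, 254.7, 172.9]
ee_rot: [3.142, -0.001, 0.331]
force: [0.3, 0.3, -0.7]
gripper_width: 55.6
gripper_force: 32.0
```

```bash
python3 - <<'E'
from h import *
s=snapshot('wrist'); W=cloud(s); T=toolpts(W)
print('pos',np.mean([sense()['position'] for _ in range(20)],0).round(2))
P,m=held(T,34,(-18,8),110,img=s['image']); z=np.median(P[:,2]); k=(abs(P[:,2]-z)<2); Q=P[k]
print('disc top',z,len(Q),Q.min(0),Q.max(0)); k=abs(Q[:,1])<20; print('x',Q[k].min(0),Q[k].max(0))
A=np.c_[Q[:,:2],np.ones(len(Q))]; print('tilt',np.linalg.lstsq(A,Q[:,2],rcond=None)[0])
go(598.3,44.5,174,18.9)
E
```

```text
pos [515.21 254.55 172.08]
disc top -2.1563825294267596 8199 [-29.07539363 -31.97406421  -4.1545677 ] [28.13408754 31.74722946 -0.15639579]
x [-29.07539363 -19.99969571  -4.1545677 ] [28.13408754 19.99229679 -0.15639579]
tilt [-2.02386195e-03 -1.08274439e-03 -2.18581202e+00]
tool shift mm [ 10.3 225.6  -1.9] turn 0.06 pos [515.2 254.5 172.1] rpy [1.7999e+02 3.0000e-02 1.8960e+01] f [-0.3 -0.2 -1.1] w 55.7 t 12.8
```

>>> {"method": "step_arm", "body": {
  "commands": [
    [[0.0011, 0.0226, 0, 0], [0.0011, 0.0226, 0, 0], [0.0011, 0.0226, 0, 0], [0.0011, 0.0226, 0, 0], [0.0011, 0.0226, 0, 0], [0.0011, 0.0226, 0, 0], [0.0011, 0.0225, 0, 0], [0.0011, 0.0225, 0, 0], [0.001, 0.0225, 0, 0], [0.001, 0.0225, 0, 0], [0, 0, 0.03, 0], [0, 0, 0.03, 0]]
  ]
}}

```text
time_s: 14.0
position: [599.0, 44.1, 110.9]
ee_rot: [-3.142, 0.0, 0.33]
force: [0.4, -0.2, -0.3]
gripper_width: 55.8
gripper_force: 32.0
```

>>> {"method": "step_arm", "body": {
  "commands": [
    [[0, 0, 0.015, 0], [0, 0, 0, 0], [0, 0, 0, 0]]
  ]
}}

```text
time_s: 14.3
position: [599.2, 45.3, 97.9]
ee_rot: [-3.141, 0.0, 0.331]
force: [0.3, 0.2, 0.0]
gripper_width: 55.5
gripper_force: 32.0
```

```bash
python3 - <<'E'
from h import *
s=snapshot('wrist'); W=cloud(s); T=toolpts(W); save(s,'g.png',(100,100,420,340),2.4)
P=[]
for _ in range(1): P+= [sense()['position']]
P,m=held(T,34,(-18,8),110,img=s['image']); z=np.median(P[:,2]); Q=P[abs(P[:,2]-z)<2]; print('disc',z,Q.min(0),Q.max(0))
d=np.hypot(T[...,0],T[...,1])
m=(d<46)&(W[...,2]>56)&(W[...,2]<64); print('ring top pts',m.sum(), T[m].min(0),T[m].max(0)) if m.sum() else None
m=(d<46)&(W[...,2]>44)&(W[...,2]<54)&(d>33); Q=T[m]
for a in (45,315):
    an=np.degrees(np.arctan2(-Q[:,1],Q[:,0]))%360; q=Q[(abs(an-a)<20)]
    if len(q): print(a,len(q),q.mean(0).round(1))
m=(np.hypot(T[...,0],T[...,1])<90)&(W[...,2]>7)&(W[...,2]<13); Q=T[m]; k=abs(Q[:,0]-20)<25
print('foot',Q[k].min(0),Q[k].max(0), Q[abs(Q[:,1])<45].max(0))
go(598.7,44.65,68,18.9)
E
```

```text
disc -0.7987627297652112 [-29.65185005 -32.05904185  -2.78993103] [27.46955704 32.06339153  1.19660672]
ring top pts 718 [  7.40413461 -24.57629518  35.90895279] [25.05974677 24.89209634 42.47346794]
45 138 [ 25.8 -26.6  50.2]
315 129 [26.1 27.9 50. ]
foot [ -4.99112152 -54.41808491  85.51691897] [44.9881653  55.96516892 91.40573431] [60.32492526 44.9799378  91.43050617]
tool shift mm [-1.   0.3 30.5] turn 0.08 pos [599.6  45.2  98.5] rpy [ 1.7999e+02 -6.0000e-02  1.8980e+01] f [ 0.8 -0.7 -0.5] w 55.5 t 14.35
```

View pics/g.png

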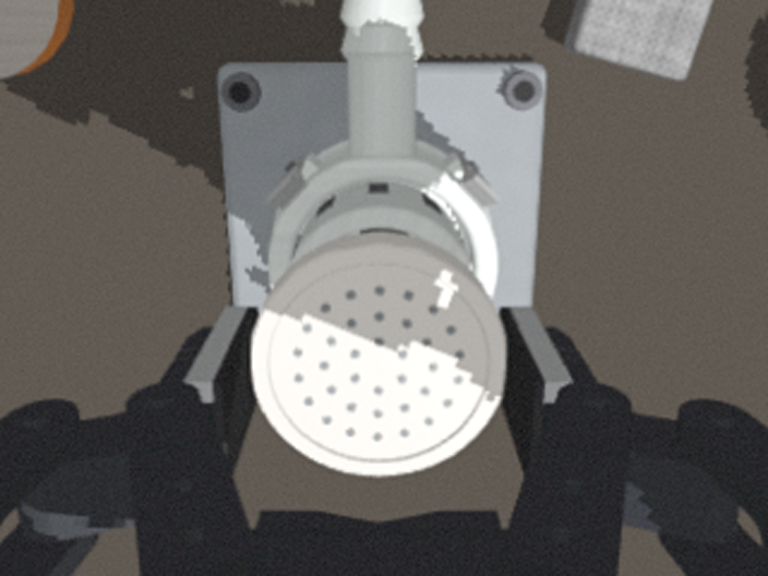

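Ring rim and disc at (378,360) are nearly lined up; the disc is about 0.9 mm too far forward. I correct that and lower.

>>> {"method": "step_arm", "body": {
  "commands": [
    [[-0.0009, 0.0002, 0, 0], [0, 0, 0.01, 0], [0, 0, 0.008, 0], [0, 0, 0.004, 0], [0, 0, 0.002, 0], [0, 0, 0.001, 0], [0, 0, 0.001, 0], [0, 0, 0, 0], [0, 0, 0, 0]]
  ]
}}

```text
time_s: 15.25
position: [598.3, 44.5, 71.6]
ee_rot: [-3.142, -0.0, 0.331]
force: [0.0, 0.3, -0.3]
gripper_width: 55.9
gripper_force: 32.0
```

>>> {"method": "step_arm", "body": {
  "commands": [
    [[0, 0, 0.001, 0], [0, 0, 0.001, 0], [0, 0, 0, 0], [0, 0, 0, 0]]
  ]
}}

```text
time_s: 15.65
position: [598.2, 44.5, 69.5]
ee_rot: [-3.141, 0.0, 0.331]
force: [0.2, 0.3, -1.1]
gripper_width: 55.5
gripper_force: 32.0
```

>>> {"method": "step_arm", "body": {
  "commands": [
    [[0, 0, 0.0007, 0], [0, 0, 0.0006, 0], [0, 0, 0, 0], [0, 0, 0, 0]]
  ]
}}

```text
time_s: 16.05
position: [598.4, 44.5, 68.7]
ee_rot: [3.141, -0.0, 0.331]
force: [-3.7, 0.5, 8.8]
gripper_width: 55.5
gripper_force: 33.0
```

>>> {"method": "step_arm", "body": {
  "commands": [
    [[0, 0, 0.0004, 0], [0, 0, 0.0004, 0], [0, 0, 0, 0]]
  ]
}}

```text
time_s: 16.35
position: [598.5, 44.5, 68.5]
ee_rot: [3.141, -0.001, 0.331]
force: [-6.9, -1.3, 19.5]
gripper_width: 55.8
gripper_force: 33.8
```

>>> {"method": "step_arm", "body": {
  "commands": [
    [[0, 0, -0.0009, 0], [0, 0, 0, 0]]
  ]
}}

```text
time_s: 16.55
position: [598.5, 44.5, 68.7]
ee_rot: [3.141, -0.001, 0.331]
force: [-2.2, -0.2, 8.6]
gripper_width: 55.9
gripper_force: 32.7
```

>>> {"method": "step_arm", "body": {
  "commands": [
    [[0, 0, 0, 0], [0, 0, 0, 0], [0, 0, 0, 0], [0, 0, -0.005, 0], [0, 0, -0.02, 0], [0, 0, -0.04, 0], [0, 0, -0.04, 0], [0, 0, -0.02, 0], [0, 0, 0, 0], [0, 0, 0, 0]]
  ],
  "grip": 0.08
}}

```text
time_s: 17.55
position: [598.2, 44.4, 193.5]
ee_rot: [3.141, -0.0, 0.331]
force: [0.2, -0.5, -0.7]
gripper_width: 80.3
gripper_force: 0.0
```

```bash
python3 - <<'E'
from h import *
s=snapshot('wrist'); W=cloud(s); T=toolpts(W)
m=(np.hypot(T[...,0],T[...,1])<34)&(W[...,2]>60)&(W[...,2]<80); Q=W[m]; z=np.median(Q[:,2]); k=abs(Q[:,2]-z)<2.5
print(z,'disc world',cv2.minEnclosingCircle(Q[k][:,:2].astype(np.float32)),'tool',cv2.minEnclosingCircle(T[m][k][:,:2].astype(np.float32)))
A=np.c_[Q[k][:,:2]-[599,44],np.ones(k.sum())]; print('tilt',np.linalg.lstsq(A,Q[k][:,2],rcond=None)[0])
m=(np.hypot(T[...,0],T[...,1])<46)&(W[...,2]>44)&(W[...,2]<54); Q=T[m]; print('clips',cv2.minEnclosingCircle(Q[:,:2].astype(np.float32)))
go(623.7,-205.9,190,18.9)
E
```

```text
70.24912142431333 disc world ((597.4048461914062, 44.31282043457031), 28.748003005981445) tool ((-0.3820355534553528, -0.06685949862003326), 28.747947692871094)
tilt [-5.01060880e-04 -4.42005806e-04  7.02837490e+01]
clips ((0.3591538369655609, 0.6163913011550903), 42.13983154296875)
tool shift mm [-56.9 245.1   2.8] turn 0.06 pos [597.9  44.4 192.8] rpy [-1.7999e+02  5.0000e-02  1.8960e+01] f [-0.8  0.4 -0.5] w 80.4 t 17.6
```

>>> {"method": "step_arm", "body": {
  "commands": [
    [[-0.0057, 0.0245, 0, 0], [-0.0057, 0.0245, 0, 0], [-0.0057, 0.0245, 0, 0], [-0.0057, 0.0245, 0, 0], [-0.0057, 0.0245, 0, 0], [-0.0057, 0.0245, 0, 0], [-0.0057, 0.0245, 0, 0], [-0.0057, 0.0245, 0, 0], [-0.0057, 0.0245, 0, 0], [-0.0056, 0.0245, 0, 0], [0, 0, 0, 0], [0, 0, 0, 0]]
  ]
}}

```text
time_s: 18.8
position: [623.5, -205.7, 191.9]
ee_rot: [-3.14, 0.002, 0.33]
force: [-0.5, 1.0, 0.2]
gripper_width: 79.4
gripper_force: 0.0
```

```bash
python3 - <<'E'
from h import *
s=snapshot('wrist'); W=cloud(s); T=toolpts(W)
for zr in [(60,69),(37,43)]:
    m=(np.hypot(T[...,0],T[...,1])<40)&(W[...,2]>zr[0])&(W[...,2]<zr[1]); Q=T[m]; print(zr,len(Q),np.median(W[m][:,2]),cv2.minEnclosingCircle(Q[:,:2].astype(np.float32)),s['image'][m].mean(0))
go(623.7,-205.9,62,18.9)
E
```

```text
(60, 69) 438 64.5280601755401 ((-0.6119414567947388, 0.6113805770874023), 20.118101119995117) [181.07077626 185.63013699 187.65981735]
(37, 43) 1658 40.53145652789749 ((-0.5207188725471497, 0.7170183658599854), 33.9912223815918) [174.74004825 179.17732207 181.28829916]
tool shift mm [ -0.4   0.9 130.3] turn 0.09 pos [ 623.7 -204.9  192.3] rpy [-1.7992e+02  6.0000e-02  1.8990e+01] f [-1.   1.  -0.8] w 79.6 t 18.85
```

>>> {"method": "step_arm", "body": {
  "commands": [
    [[-0.0005, 0.0007, 0.03, 0], [0, 0, 0.04, 0], [0, 0, 0.03, 0], [0, 0, 0.02, 0], [0, 0, 0.01, 0], [0, 0, 0.006, 0], [0, 0, 0.003, 0], [0, 0, 0, 0], [0, 0, 0, 0]]
  ],
  "grip": 0.055
}}

```text
time_s: 19.75
position: [624.2, -206.6, 55.2]
ee_rot: [3.141, -0.001, 0.331]
force: [0.4, -0.6, -0.8]
gripper_width: 55.0
gripper_force: 0.0
```

```bash
python3 - <<'E'
from h import *
s=snapshot('wrist'); W=cloud(s); T=toolpts(W)
g=s['image'].max(-1)
for sg in (-1,1):
    m=(abs(T[...,0])<14)&(sg*T[...,1]>20)&(sg*T[...,1]<36)&(T[...,2]>-10)&(T[...,2]<11); Q=T[m]; print(sg,len(Q),np.percentile(Q[:,2],[50,90,98,100]) if len(Q) else '')
m=(np.hypot(T[...,0],T[...,1])<36)&(T[...,2]>11); print('drum top tool z',np.percentile(T[m][:,2],[5,20,50]))
go(623.7,-205.9,52,18.9)
E
```

```text
-1 490 [-3.21706053  5.12476299  8.46162108  9.32716416]
1 408 [-2.24070011  5.44351849  8.30480584  9.33116841]
drum top tool z [13.26744486 14.1199881  15.85665438]
tool shift mm [-0.2 -0.9  3.1] turn 0.06 pos [ 624.2 -206.6   55.1] rpy [ 1.7996e+02 -5.0000e-02  1.8960e+01] f [-0.2 -0.5 -0.7] w 55.1 t 19.8
```

>>> {"method": "step_arm", "body": {
  "commands": [
    [[0, 0, 0.0015, 0], [0, 0, 0, 0], [0, 0, 0, 0], [0, 0, 0, 0], [0, 0, 0, 0], [0, 0, 0, 0], [0, 0, 0, 0]]
  ],
  "grip": 0.03,
  "grip_force": 80
}}

```text
time_s: 20.5
position: [624.2, -206.7, 53.7]
ee_rot: [3.141, -0.001, 0.331]
force: [-2.0, 0.9, 8.6]
gripper_width: 37.9
gripper_force: 79.1
```

>>> {"method": "step_arm", "body": {
  "commands": [
    [[0, 0, -0.005, 0], [0, 0, -0.02, 0], [0, 0, -0.035, 0], [0, 0, -0.04, 0], [0, 0, -0.025, 0], [0, 0, -0.011, 0], [0, 0, 0, 0], [0, 0, 0, 0]]
  ]
}}

```text
time_s: 21.3
position: [623.2, -206.5, 187.4]
ee_rot: [-3.141, 0.001, 0.331]
force: [-0.3, -0.8, -1.7]
gripper_width: 37.9
gripper_force: 80.3
```

```bash
python3 - <<'E'
from h import *
s=snapshot('wrist'); W=cloud(s); T=toolpts(W); g=s['image'].min(-1)>100
for zr in [(-16,0),(10,20)]:
    m=(np.hypot(T[...,0],T[...,1])<38)&(T[...,2]>zr[0])&(T[...,2]<zr[1])&g; Q=T[m]; z=np.median(Q[:,2])
    Q=Q[(abs(Q[:,2]-z)<2)]; 
    if zr[0]<0: Q=Q[np.hypot(Q[:,0],Q[:,1])<22]
    print(zr,z,len(Q),Q.min(0).round(1),Q.max(0).round(1),np.linalg.lstsq(np.c_[Q[:,:2],np.ones(len(Q))],Q[:,2],rcond=None)[0].round(4))
go(598.4,43.9,190,18.9)
E
```

```text
(-16, 0) -9.796773448664194 1436 [-20.1 -19.4 -11.8] [20.2 18.5 -7.8] [-5.30000e-03 -6.00000e-04 -1.05351e+01]
(10, 20) 13.003928371271211 2914 [-17.3 -33.1  11. ] [33.  32.2 15. ] [6.70000e-03 1.40000e-03 1.27775e+01]
tool shift mm [  58.  -244.7   -3. ] turn 0.06 pos [ 623.1 -206.4  187. ] rpy [-1.7992e+02  1.1000e-01  1.8960e+01] f [-0.6 -0.3 -1.1] w 38.0 t 21.35
```

>>> {"method": "step_arm", "body": {
  "commands": [
    [[0.0058, -0.0245, 0, 0], [0.0058, -0.0245, 0, 0], [0.0058, -0.0245, 0, 0], [0.0058, -0.0245, 0, 0], [0.0058, -0.0245, 0, 0], [0.0058, -0.0245, 0, 0], [0.0058, -0.0245, 0, 0], [0.0058, -0.0244, 0, 0], [0.0058, -0.0244, 0, 0], [0.0058, -0.0244, 0, 0], [0, 0, 0, 0], [0, 0, 0, 0]]
  ]
}}

```text
time_s: 22.55
position: [598.6, 43.9, 187.5]
ee_rot: [-3.141, 0.002, 0.332]
force: [0.8, -0.6, -1.4]
gripper_width: 37.7
gripper_force: 80.5
```

>>> {"method": "step_arm", "body": {
  "commands": [
    [[0, 0, 0.02, 0], [0, 0, 0.02, 0], [0, 0, 0.01, 0], [0, 0, 0, 0], [0, 0, 0, 0]]
  ]
}}

```text
time_s: 23.05
position: [599.4, 43.3, 139.1]
ee_rot: [-3.142, 0.0, 0.33]
force: [-0.3, -0.3, -1.7]
gripper_width: 37.8
gripper_force: 80.5
```

```bash
python3 - <<'E'
from h import *
s=snapshot('wrist'); W=cloud(s); T=toolpts(W); save(s,'i.png',None,1.5)
d=np.hypot(T[...,0],T[...,1])
m=(d<46)&(W[...,2]>44)&(W[...,2]<54)&(d>33); Q=T[m]
for a in (45,315):
    an=np.degrees(np.arctan2(-Q[:,1],Q[:,0]))%360; q=Q[(abs(an-a)<20)]
    if len(q): print(a,len(q),q.mean(0).round(1))
m=(d<90)&(W[...,2]>7)&(W[...,2]<13); Q=T[m]; k=abs(Q[:,0]-20)<25
print('foot',Q[k].min(0),Q[k].max(0), Q[abs(Q[:,1])<45].max(0))
g=s['image'].min(-1)>90
m=(d<42)&(T[...,2]>9)&(T[...,2]<60)&(T[...,0]>-12)&g
for z0 in (11,45,48,51):
    q=T[m&(T[...,2]>z0)&(T[...,2]<z0+4)]; 
    if len(q): print('cover',z0,q.min(0).round(1),q.max(0).round(1))
go(598.4,43.9,127,18.9)
E
```

```text
45 88 [ 26.3 -28.3  91. ]
315 98 [26.7 26.4 91. ]
foot [ -4.99509149 -55.84674497 126.51508839] [ 44.99724783  54.327496   132.5022187 ] [ 60.64934736  44.98526277 132.4915344 ]
cover 11 [-12.  -31.3  11. ] [31.8 31.5 15. ]
cover 45 [  4.1 -36.9  45.1] [36.8 36.5 49. ]
cover 48 [  2.1 -38.1  48. ] [37.1 36.7 51.4]
cover 51 [  3.9 -38.1  51. ] [36.2 21.3 51.4]
tool shift mm [-1.  -0.8 12.5] turn 0.04 pos [599.6  43.5 139.5] rpy [ 1.7999e+02 -4.0000e-02  1.8940e+01] f [-0.1  0.1 -1.1] w 37.9 t 23.1
```

View pics/i.png

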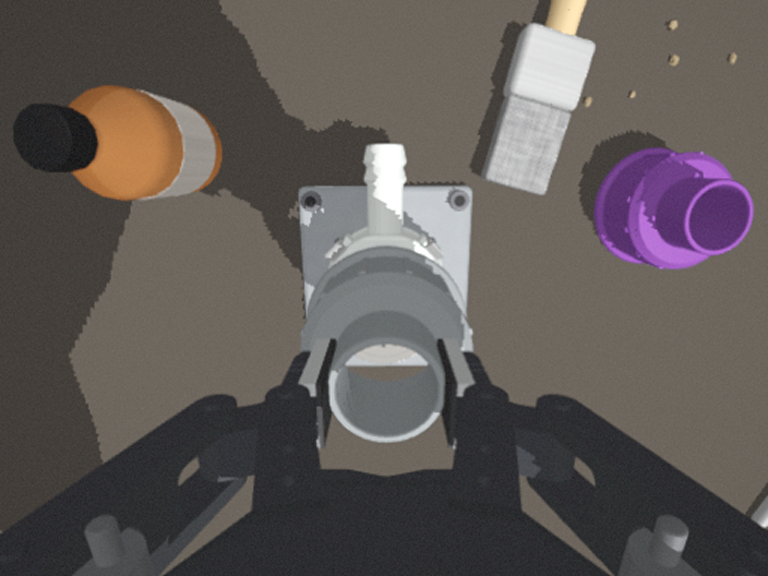

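The cover sits at (385,390) over the pot, upright. It is about 0.6 mm off in both x and y, so I shift it and lower it over the disc.

>>> {"method": "step_arm", "body": {
  "commands": [
    [[-0.0006, -0.0006, 0, 0], [0, 0, 0.006, 0], [0, 0, 0.006, 0], [0, 0, 0.005, 0], [0, 0, 0.005, 0], [0, 0, 0.005, 0], [0, 0, 0.004, 0], [0, 0, 0.003, 0], [0, 0, 0.002, 0], [0, 0, 0, 0], [0, 0, 0, 0]]
  ]
}}

```text
time_s: 24.2
position: [598.4, 44.1, 102.9]
ee_rot: [-3.142, -0.0, 0.331]
force: [-0.4, 0.5, -0.7]
gripper_width: 37.7
gripper_force: 80.5
```

```bash
python3 - <<'E'
from h import *
s=snapshot('wrist'); W=cloud(s); T=toolpts(W)
d=np.hypot(T[...,0],T[...,1])
m=(d<46)&(W[...,2]>44)&(W[...,2]<54)&(d>33); Q=T[m]
for a in (45,315):
    an=np.degrees(np.arctan2(-Q[:,1],Q[:,0]))%360; q=Q[(abs(an-a)<20)]
    if len(q): print(a,len(q),q.mean(0).round(1))
m=(d<90)&(W[...,2]>7)&(W[...,2]<13); Q=T[m]; k=abs(Q[:,0]-20)<25
print('foot',Q[k].min(0),Q[k].max(0), Q[abs(Q[:,1])<45].max(0))
g=s['image'].min(-1)>90
for z0 in (11,45,48):
    q=T[(d<42)&(T[...,0]>-12)&g&(T[...,2]>z0)&(T[...,2]<z0+4)]; print('cover',z0,q.min(0).round(1),q.max(0).round(1))
go(598.4,43.9,99,18.9)
E
```

```text
45 127 [ 27.5 -27.2  52.6]
315 132 [27.9 26.9 53.1]
foot [ -4.81086143 -55.04018328  90.06828525] [44.767754   55.35738045 95.93933513] [62.11314012 44.99796031 95.9281765 ]
cover 11 [-12.  -32.7  11. ] [32.4 32.  15. ]
cover 45 [  4.3 -37.8  45.1] [37.1 36.4 49. ]
cover 48 [  2.4 -38.2  48. ] [37.3 36.5 52. ]
tool shift mm [-0.1  0.2  4. ] turn 0.06 pos [598.5  44.1 103. ] rpy [ 1.800e+02 -1.000e-02  1.896e+01] f [ 0.5 -0.9 -1. ] w 38.1 t 24.25
```

>>> {"method": "step_arm", "body": {
  "commands": [
    [[0.0005, 0.0002, 0.001, 0], [0, 0, 0.001, 0], [0, 0, 0.001, 0], [0, 0, 0.001, 0], [0, 0, 0.001, 0], [0, 0, 0, 0]]
  ],
  "grip_force": 110
}}

```text
time_s: 24.85
position: [599.0, 44.0, 97.8]
ee_rot: [3.142, 0.0, 0.331]
force: [0.1, -1.0, 0.5]
gripper_width: 37.4
gripper_force: 110.5
```

>>> {"method": "step_arm", "body": {
  "commands": [
    [[0, 0, 0.001, 0], [0, 0, 0.001, 0], [0, 0, 0, 0]]
  ]
}}

```text
time_s: 25.15
position: [599.3, 44.1, 96.3]
ee_rot: [3.141, -0.001, 0.331]
force: [-0.1, -1.2, 6.0]
gripper_width: 37.1
gripper_force: 111.4
```

>>> {"method": "step_arm", "body": {
  "commands": [
    [[0, 0, 0.001, 0], [0, 0, 0.001, 0], [0, 0, 0, 0]]
  ]
}}

```text
time_s: 25.45
position: [599.0, 44.0, 93.7]
ee_rot: [3.142, -0.0, 0.331]
force: [0.9, -0.8, -2.0]
gripper_width: 36.9
gripper_force: 111.2
```

>>> {"method": "step_arm", "body": {
  "commands": [
    [[0, 0, 0.001, 0], [0, 0, 0.001, 0], [0, 0, 0, 0]]
  ]
}}

```text
time_s: 25.75
position: [598.5, 44.0, 91.2]
ee_rot: [-3.141, 0.001, 0.331]
force: [1.2, -1.0, -6.9]
gripper_width: 36.8
gripper_force: 110.8
```

Snapped over; the force now pulls down. Next I press to the hard stop.

>>> {"method": "step_arm", "body": {
  "commands": [
    [[0, 0, 0.001, 0], [0, 0, 0.0008, 0], [0, 0, 0, 0]]
  ]
}}

```text
time_s: 26.05
position: [599.0, 44.2, 90.0]
ee_rot: [-3.141, -0.0, 0.331]
force: [0.4, 0.5, -1.1]
gripper_width: 37.3
gripper_force: 110.9
```

>>> {"method": "step_arm", "body": {
  "commands": [
    [[0, 0, 0.0005, 0], [0, 0, 0.0005, 0], [0, 0, 0, 0]]
  ]
}}

```text
time_s: 26.35
position: [599.1, 44.3, 89.8]
ee_rot: [3.141, -0.001, 0.331]
force: [-3.9, -0.1, 11.3]
gripper_width: 37.2
gripper_force: 112.2
```

>>> {"method": "step_arm", "body": {
  "commands": [
    [[0, 0, 0.0005, 0], [0, 0, 0.0005, 0], [0, 0, 0, 0], [0, 0, 0, 0], [0, 0, 0, 0]]
  ]
}}

```text
time_s: 26.85
position: [599.3, 44.3, 89.6]
ee_rot: [3.141, -0.001, 0.331]
force: [-9.6, -0.2, 24.5]
gripper_width: 36.9
gripper_force: 113.8
```

```bash
python3 - <<'E'
from h import *
s=snapshot('wrist'); W=cloud(s); T=toolpts(W); save(s,'j.png',(100,130,420,370),2.4)
g=s['image'].min(-1)>90; d=np.hypot(T[...,0],T[...,1])
m=(d>22)&(d<33)&(W[...,2]>72)&(W[...,2]<80)&g; Q=W[m]; print('drum top z',np.median(Q[:,2]),'expect 76',np.linalg.lstsq(np.c_[Q[:,:2]-[599,44],np.ones(len(Q))],Q[:,2],rcond=None)[0].round(4))
go(599,44,90,18.9)
E
```

```text
drum top z 76.19745561326229 expect 76 [-4.44000e-02 -9.90000e-03  7.68234e+01]
tool shift mm [-0.4  0.2 -0.4] turn 0.07 pos [599.3  44.3  89.6] rpy [ 1.7997e+02 -7.0000e-02  1.8970e+01] f [-10.2  -0.4  24.9] w 37.3 t 26.9
```

View pics/j.png

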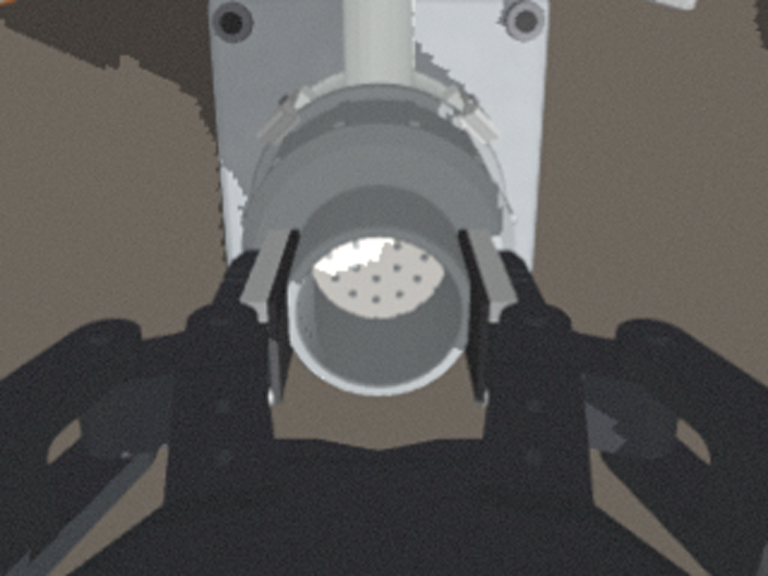

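>>> {"method": "step_arm", "body": {
  "commands": [
    [[-0.0004, 0, 0.0004, 0], [0, 0, 0, 0], [0, 0, 0, 0]]
  ]
}}

```text
time_s: 27.2
position: [599.3, 44.3, 89.6]
ee_rot: [3.141, -0.002, 0.331]
force: [-8.9, -0.5, 28.0]
gripper_width: 37.1
gripper_force: 114.0
```

```bash
python3 - <<'E'
from h import *
s=snapshot('wrist'); W=cloud(s); T=toolpts(W)
g=s['image'].min(-1)>60; d=np.hypot(T[...,0],T[...,1])
for n,a,b,zr in [('drum',22,31,(73,79)),('spigot',17,20,(95,106)),('bead',35,38,(38,46))]:
    m=(d>a)&(d<b)&(W[...,2]>zr[0])&(W[...,2]<zr[1])&g&((abs(T[...,1])<16)|(T[...,0]>16)); Q=T[m]; z=W[m][:,2]
    for _ in range(4):
        A=np.c_[Q[:,:2],np.ones(len(Q))]; q=np.linalg.lstsq(A,z,rcond=None)[0]; r=z-A@q; k=abs(r)<max(.7,1.5*r.std()); Q=Q[k]; z=z[k]
    print(n,len(Q),q.round(4),r.std().round(2),Q.min(0).round(0),Q.max(0).round(0))
go(599,44,90,18.9)
E
```

```text
drum 965 [-3.90000e-02 -2.00000e-04  7.73347e+01] 0.37 [ 15. -25.  12.] [31. 25. 14.]
spigot 700 [-3.400000e-03  3.900000e-03  1.003416e+02] 0.57 [-20. -16. -12.] [ 20.  16. -10.]
bead 198 [-4.0800e-02 -1.5000e-03  4.2791e+01] 0.6 [ 16. -34.  47.] [37. 32. 49.]
tool shift mm [-0.4  0.2 -0.4] turn 0.07 pos [599.3  44.3  89.6] rpy [ 1.7997e+02 -1.2000e-01  1.8970e+01] f [-9.9  0.1 28. ] w 36.9 t 27.25
```

```bash
python3 -c "
from h import *
print(manip.hand_in())"
```

```text
the job is handed in; nothing more can be done
None
```

The filter is back together in its pot and handed in at about 27 s: the ring and disc are seated level, and the cover is snapped fully home and held down with about 28 N. I saw only two of the four clips over the rim; for the rest I'm relying on the hard stop and the cover's level, correct height.

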